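Feed one disc to the pick-up nest

ROBOT

A 7-joint arm with a two-finger parallel gripper is mounted at the origin on a cart in front of the work surface, level with it; the furniture and walls round the work are solid. World frame = base frame: x ahead of the robot, y to its left, z up, the work surface at z = 0. Lengths are in m, angles in rad, forces in N, time in s.
With the tool pointing down it reaches from about 0.4 to 0.85 m from the base axis. Payload 4.5 kg.
Tool frame: the origin (TCP) lies midway between the tips of the shut fingers; the grasp point (between the pads) lies 19 mm behind it; z points along the fingers, y is the direction in which the jaws open and shut (so a half turn about z gives the same grasp; the last joint's range is limited). The gripper opens to 88 mm and grips with 3 to 60 N. Pads are 18 mm wide; open, the fingers measure 123 mm over their backs; the gripper's body (75 mm by 187 mm) begins 45 mm behind the grasp point.
Start: joints at [-1.126, 0.689, -0.195, 1.565, 0.157, 0.902, -0.215], TCP at [0.25, 0.573, 0.216] pointing down, gripper open.
Joint ranges: [-3.01, 3.01], [-0.46, 2.08], [-1.47, 1.51], [0.13, 2.56], [-1, 4.14], [0.04, 2.09], [-2.66, 2.66]. Speed limits (rad/s): [2.57, 2.57, 3.14, 3.14, 3.14, 3.14, 3.14].

INTERFACE

Orientations are given as a unit quaternion [x, y, z, w].
In Python, from plant import r, viewer gives the robot as it stands.
- The arm moves only by the tool play_rows, never from a script. Its argument "commands" is a list of rows, each an object with "delta_rot": the turn, a rotation vector about the tool's x, y, z normalised to -1 to 1, where 1 is pi rad, a list of three; "travel": the shift along the tool's x, y, z normalised to -1 to 1, where 1 is 15 cm, a list of three; "gripper": the opening, from -1 (shut) to 1 (fully open). In form: [{"delta_rot": [wx, wy, wz], "travel": [x, y, z], "gripper": gripper}, ...]. A call has 1 to 12 rows; each row is the pose to reach, as a shift and turn from the pose commanded when the call began, along the tool's axes at that moment, turning the shorter way round; what a row does not reach only later rows make up. A row lasts 1/8 s, in which the tool goes at most 62.5 mm and 10.7 degrees, less where a joint would pass 70% of its speed; a pose out of reach is approached as far as the arm can. A call with a number of a shift or a turn outside -1 to 1 is refused whole. A call with a gripper value outside its range is refused whole. The fingers move at their own pace and stop on an object; "force" is the grip in N (left out, the last holds). Time passes only in rows, so rows that repeat a pose let the fingers close. It gives the time, the measured TCP pose, the force and the opening at its end, in the units of the state.
- r.get_state(): the state, without advancing time (a new reading comes with each control period).
- viewer.snapshot(name): name is "scene" or "top" or "wrist"; returns a dict with "color" (384x512x3 uint8, red, green, blue), "z_map" (384x512 float32, m along the optical axis (not along the pixel's ray), 0 where there is no reading), "fx", "fy", "cx", "cy" (pixels), "origin" and "attitude" of the camera in the world. Camera axes: x right, y up, looking along -z (the intrinsics and any distortion apply to the point x, -y, -z); pixel columns grow to the right and rows downward; lengths in m; the calibration is good to about 2 mm. A picture is of the moment at which its call begins.
- r.finish_job(): hands the job in, once; it reports no verdict.
Trained networks look in the newest picture that a camera, given by its name, has taken for a name from the list of things; names that differ only in an ending like _2 or _b are one class to them, and where a whole thing is asked for, a point or a joint stands for the part that bears it (a point fixed in the world has none). Each returns a list of dicts, best first, with "conf" (0 to 1); they miss things now and then, are a little off and sometimes report something else, mostly with a low value. They report only what shows in the picture. A call takes as long as a camera call. They do not tell look-alikes from the thing itself.
- viewer.outline_of(camera, label): "pixels" (384x512 bool, what is visible of it) and "at" ([column, row] in pixels, amid what is visible of it).
- viewer.pinpoint(camera, label): "at" ([column, row] in pixels: a listed point, or the origin of a listed thing).
The state is a dict: "clock": time; "q": joint angles; "qd": joint speeds; "joint_torque": joint torques, N m; "tool_pos": TCP position; "eef_rot": TCP orientation; "contact_force": force on the tool from outside, world axes, zero at the start; "moment": the same for the moment, N m; "opening": opening from 0.0 (shut) to 1.0 (fully open).
Only numpy, scipy, OpenCV 4.12 (cv2) and the standard library are available. Lean on these libraries where they do the work, as an engineer would, in place of code of your own. Each camera call takes 0.05 s, during which the arm holds its last target. There are 200 camera calls.

TASK

Press the disc feeder's plunger once, all the way down, and let it spring back up, so that a single disc comes out of the magazine onto the deck. Then push that disc sideways along the deck with the fingertips until it drops flat into the round pocket of the pick-up nest. Do not pick up any disc, and leave the other discs and the things around the feeder alone.

Things in the scene. Friction and masses are not known exactly. Their poses are not given: they have to be found in the camera images.
- feeder: the disc feeder, a fixed aluminium machine 254 mm long (along its x), 87 mm wide. Origin on the table top under its magazine's axis; +x points from outlet to plunger (away from the robot within 0.25 rad), y to the left, z up. Front to back: outlet deck (x -115 to -35 mm, top 18 mm above the table, a stop fence 7 mm thick and 10 mm high on its near edge), magazine, plunger frame (104 mm high)
- magazine (a point): centre of the open top of the magazine (56 mm above the table), a square shaft x -38 to +41 mm, y -41 to +41 mm in the feeder's frame, that holds three stacked discs. Pressing the plunger drives a flat blade which pushes the lowest disc out under the front wall onto the deck; as the plunger rises the blade returns and the stack drops. Each full press feeds one more disc
- plunger_top (a point): centre of the flat top of the plunger's black mushroom cap (38 mm diameter, 164 mm above the table when up); moves with the plunger. Press it straight down
- plunger (a joint): how far the plunger is pressed: 0 up, 0.040 m fully down on its stop. A spring returns it: 5 N to start, about 9 N near the bottom, plus about 2 to 5 N while it pushes a disc. The blade moves twice as far as the plunger, so a part press leaves the disc half out
- outlet (a point): the spot on the deck (at the surface, 18 mm above the table) where the centre of a disc that has been fed lies, within a few mm
- nest: the pick-up nest, a fixed plate 94 x 90 mm with a round pocket, left or right of the outlet deck (it varies). Its top is 17.5 mm above the table. Deck, nest and plain plate form one straight lane 70 mm wide along the feeder's y, between fences 7 mm thick and 10 mm high, flared at their ends; the lane's outer ends are open. Origin on the table top under its centre, axes parallel to the feeder's
- plain_table: a fixed plate of the same size and height as the nest, with the same fences but no pocket, on the other side of the outlet deck; free space there to set the fingers down behind the disc. Origin on the table top under its centre
- pocket (a point): centre of the floor of the nest's round pocket (74 mm diameter, 6 mm deep, floor 11.5 mm above the table), 89 mm to the side of the outlet. A disc in it stands about 4 mm proud of the plate
- disc_a: the lowest disc in the magazine, the one that will come out: pale cast disc with a centre hole and six small holes, 66 mm diameter, just under 10 mm thick, 50 to 100 g. Origin at the centre of its underside
- disc_b: the second disc in the magazine, same kind, resting on the first; it drops by 10 mm when the first has gone and stays in the magazine
- disc_c: the top disc in the magazine, same kind; it stays in the magazine
- spare_disc: a bystander: the same kind of disc, lying on the table to the left of the feeder; origin at the centre of its underside
- nozzle_cap: a bystander: white cap 20 mm diameter, 40 mm high, standing on the table to the right of the plunger frame; origin under it
- hex_key: a bystander: black L-shaped hex key, 31 x 92 x 5 mm, lying on the table to the left of the magazine
- post: a bystander: pale domed post 76 mm diameter, 59 mm high, on the table at the far left; origin under it
- threadlocker: a bystander: small red bottle with a blue nozzle cap, 19 x 32 x 93 mm, standing on the table to the right of the feeder; origin under it
- screwdriver: a bystander: screwdriver 185 mm long with an orange and black handle, lying on the table to the right of the feeder
Not all that is in view belongs to the job. What is shaped like the disc_c but blue is not meant. What is shaped like the nest but red is not meant.

How it is judged:
By the outcome, as a careful person would: the job done as asked, in the order asked, and still so for the second after the job is handed in, with the robot touching nothing.
It also fails if it takes over 45 s, if anything falls off the work surface, if the arm or the gripper's body presses on something with over 40 N, if the wrist force passes 120 N, or if a joint passes its speed limit or range.

## Working session

There is one attempt and no reset: what is moved stays moved. The work goes in short steps, Python scripts to look and compute and a tool call to move; the robot and the scene stay as the last step left them, time stands still between calls to the robot, and variables do not carry over. Pictures are saved under pics/ and viewed, about 8 in all and at most 12, crops included, and the job is handed in when it is done.

Besides the shell and the picture viewer there is one more tool, called after "Call:" as a command line: name --argument value ..., lists and objects as JSON in quotes. play_rows: Moves the arm, as the interface text tells. Its arguments: {"type":"object","properties":{"commands":{"type":"array","items":{"type":"object","properties":{"delta_rot":{"type":"array","items":{"type":"number","minimum":-1,"maximum":1}},"travel":{"type":"array","items":{"type":"number","minimum":-1,"maximum":1}},"gripper":{"type":"number"}}}},"force":{"type":"number"}},"required":["commands"]}

```bash
mkdir -p pics; ls; cat > h.py <<'E'
import numpy as np, cv2
from scipy.spatial.transform import Rotation as R
from plant import r, viewer
def rot(s):
    a=np.array(s['attitude'],float)
    return a if a.shape==(3,3) else R.from_quat(a).as_matrix()
def pt(s,at,z=None):
    u,v=at
    d=np.array([(u-s['cx'])/s['fx'],-(v-s['cy'])/s['fy'],-1.]); o=np.array(s['origin']); w=rot(s)@d
    if z is not None: return o+w*(z-o[2])/w[2]
    ui,vi=int(round(u)),int(round(v)); p=s['z_map'][max(vi-1,0):vi+2,max(ui-1,0):ui+2]; p=p[p>0]
    return o+w*np.median(p) if p.size else None
def save(s,n): cv2.imwrite('pics/'+n,s['color'][:,:,::-1])
E
python3 - <<'E'
from h import *
for c in ['top','scene']:
    s=viewer.snapshot(c); save(s,c+'1.png'); print(c,s['origin'],s['fx'],[k for k in s])
    for l,z in [('magazine',.056),('plunger_top',.164),('outlet',.018),('pocket',.0115),('nest',0),('plain_table',0),('feeder',0)]:
        for d in viewer.pinpoint(c,l)[:2]: print(l,round(d['conf'],2),np.round(d['at']),pt(s,d['at'],z).round(4),pt(s,d['at']))
print(r.get_state())
E
python3 -c "
import cv2,numpy as np
a=[cv2.imread('pics/%s1.png'%c) for c in('top','scene')]
cv2.imwrite('pics/both.png',cv2.resize(np.vstack(a),(512,768))[:,:]) if 0 else cv2.imwrite('pics/both.png',cv2.resize(np.hstack(a),(800,300)))"
```

```text
pics
top [ 0.46713329 -0.17922528  1.67640592] 426.11087320911076 ['color', 'z_map', 'fx', 'fy', 'cx', 'cy', 'origin', 'attitude']
magazine 0.97 [280. 210.] [ 0.5473 -0.2547  0.056 ] [ 0.54839166 -0.25574515  0.03433552]
plunger_top 0.53 [286. 177.] [ 0.6602 -0.2701  0.164 ] [ 0.66077897 -0.27042125  0.15912335]
plunger_top 0.26 [275. 230.] [ 0.4711 -0.23    0.164 ] [ 0.47151172 -0.23497552  0.01486547]
outlet 0.83 [277. 231.] [ 0.4707 -0.2438  0.018 ] [ 0.47070689 -0.2438374   0.0159889 ]
pocket 0.74 [256. 228.] [ 0.4834 -0.1605  0.0115] [ 0.48338114 -0.16053988  0.0128212 ]
pocket 0.23 [281. 210.] [ 0.5518 -0.2619  0.0115] [ 0.55009256 -0.26019479  0.04589377]
nest 0.97 [252. 226.] [ 0.4902 -0.1463  0.    ] [ 0.49003151 -0.14653845  0.01171321]
nest 0.95 [166. 145.] [0.8133 0.1972 0.    ] [0.81144725 0.19511685 0.00919387]
plain_table 0.61 [303. 203.] [ 0.5804 -0.3488  0.    ] [ 0.58022631 -0.34859437  0.00249413]
feeder 0.9 [280. 212.] [ 0.5434 -0.2557  0.    ] [ 0.54224965 -0.25453763  0.02570194]
scene [-0.41703111 -0.65149324  0.94101387] 453.33312886875296 ['color', 'z_map', '
[... 997 characters left out ...]
0103  0.04570292]
{'clock': 0.8, 'q': array([-1.12618114,  0.68904759, -0.194621  ,  1.5652907 ,  0.15732105,
        0.90250451, -0.21510089]), 'qd': array([ 0.00036811,  0.00034748, -0.00015091,  0.00087072,  0.00029594,
       -0.00065748, -0.00013355]), 'joint_torque': array([ 1.48984913e-03, -5.27453148e+01, -1.26669545e+00, -1.53738964e+01,
       -5.19207458e-02, -8.77399179e-04,  7.26327158e-06]), 'tool_pos': array([0.24958325, 0.57304297, 0.21607848]), 'eef_rot': array([2.03941935e-01, 9.78982984e-01, 6.76714717e-05, 1.04494962e-05]), 'contact_force': array([ 0.09235407,  0.37098748, -0.10982077]), 'moment': array([0.0070952 , 0.00158519, 0.01956129]), 'opening': 0.9964496001499052}
```

View pics/top1.png

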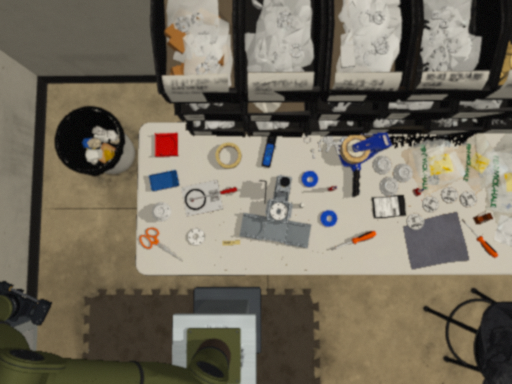

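View pics/scene1.png

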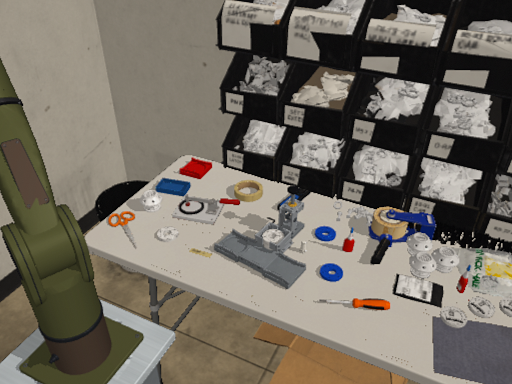

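Call:
play_rows --commands '[{"delta_rot":[0,0,0.417],"travel":[-1,-1,-0.6],"gripper":-1},{"delta_rot":[0,0,0.417],"travel":[-1,-1,-0.6],"gripper":-1},{"delta_rot":[0,0,0.417],"travel":[-1,-1,-0.6],"gripper":-1},{"delta_rot":[0,0,0.417],"travel":[-1,-1,-0.6],"gripper":-1},{"delta_rot":[0,0,0.417],"travel":[-1,-1,-0.6],"gripper":-1},{"delta_rot":[0,0,0.417],"travel":[-1,-1,-0.6],"gripper":-1},{"delta_rot":[0,0,0.417],"travel":[-1,-1,-0.6],"gripper":-1},{"delta_rot":[0,0,0.417],"travel":[-1,-1,-0.6],"gripper":-1}]'

```text
clock: 1.8
tool_pos: [0.3271, 0.3757, 0.3061]
eef_rot: [0.757, 0.653, 0.0, 0.0]
contact_force: [-0.1, 0.5, -0.3]
opening: 0.117
```

Call:
play_rows --commands '[{"travel":[-1,0.6,-0.2],"delta_rot":[0,0,0],"gripper":-1},{"travel":[-1,0.6,-0.2],"delta_rot":[0,0,0],"gripper":-1},{"travel":[-1,0.6,-0.2],"delta_rot":[0,0,0],"gripper":-1}]'

```text
clock: 2.17
tool_pos: [0.3945, 0.2117, 0.3366]
eef_rot: [0.757, 0.653, 0.0, 0.0]
contact_force: [0.4, -0.2, -0.2]
opening: 0.005
```

Call:
play_rows --commands '[{"travel":[-1,0.5,-0.2],"delta_rot":[0,0,0],"gripper":-1},{"travel":[-1,0.5,-0.2],"delta_rot":[0,0,0],"gripper":-1},{"travel":[-1,0.5,-0.2],"delta_rot":[0,0,0],"gripper":-1}]'

```text
clock: 2.55
tool_pos: [0.4461, 0.0515, 0.3668]
eef_rot: [0.758, 0.653, 0.0, 0.0]
contact_force: [-0.2, 0.5, -0.4]
opening: 0.006
```

Call:
play_rows --commands '[{"travel":[-1,0.2,-0.2],"delta_rot":[0,0,0],"gripper":-1},{"travel":[-1,0.2,-0.2],"delta_rot":[0,0,0],"gripper":-1},{"travel":[-1,0.2,-0.2],"delta_rot":[0,0,0],"gripper":-1},{"travel":[-1,0.2,-0.2],"delta_rot":[0,0,0],"gripper":-1}]'

```text
clock: 3.05
tool_pos: [0.4526, -0.1011, 0.3965]
eef_rot: [0.759, 0.651, 0.0, 0.001]
contact_force: [-0.0, 0.3, 0.5]
opening: 0.006
```

Call:
play_rows --commands '[{"travel":[-0.8,0,0],"delta_rot":[0,0,0],"gripper":-1},{"travel":[-0.8,0,0],"delta_rot":[0,0,0],"gripper":-1},{"travel":[-0.8,0,0],"delta_rot":[0,0,0],"gripper":-1},{"travel":[-0.8,0,0],"delta_rot":[0,0,0],"gripper":-1}]'

```text
clock: 3.55
tool_pos: [0.4354, -0.2149, 0.3955]
eef_rot: [0.757, 0.654, 0.0, -0.001]
contact_force: [1.2, 0.2, 0.1]
opening: 0.006
```

```bash
cat > m.py <<'E'
from h import *
import sys
s=viewer.snapshot('wrist'); save(s,sys.argv[1]); st=r.get_state()
print(s['origin'],st['tool_pos'],st['eef_rot'],st['q'].round(2),st['clock'])
for l,z in [('magazine',.056),('plunger_top',.164),('outlet',.018),('pocket',.0115),('nest',0),('plain_table',0),('feeder',0),('disc_a',None)]:
    for d in viewer.pinpoint('wrist',l)[:2]: print(l,round(d['conf'],2),np.round(d['at']),pt(s,d['at'],z).round(4),pt(s,d['at']))
E
python3 m.py w1.png
```

```text
[ 0.44765618 -0.13539024  0.56370114] [ 0.43557104 -0.2145397   0.39559675] [ 7.56465642e-01  6.54032740e-01  4.71872014e-04 -8.27848334e-04] [ 0.1   0.32  0.37  1.7  -0.13  1.15  0.37] 3.6
magazine 0.91 [324. 149.] [ 0.5436 -0.2455  0.056 ] [ 0.55081215 -0.25379196  0.0177293 ]
plunger_top 0.73 [419. 173.] [ 0.6427 -0.2711  0.164 ] [ 0.64294812 -0.2712621   0.16345705]
outlet 0.82 [282. 147.] [ 0.4804 -0.2394  0.018 ] [ 0.48047568 -0.23962066  0.01683758]
pocket 0.73 [282.  91.] [ 0.4908 -0.1479  0.0115] [ 0.49084914 -0.14790917  0.01118861]
pocket 0.22 [280.  92.] [ 0.4882 -0.1491  0.0115] [ 0.4882841  -0.14914187  0.01015379]
nest 0.58 [279.  92.] [ 0.4864 -0.1498  0.    ] [ 0.48568577 -0.14955084  0.01078945]
plain_table 0.6 [276. 193.] [ 0.4591 -0.3271  0.    ] [ 0.4587443  -0.32117898  0.0173338 ]
feeder 0.94 [317. 149.] [ 0.5422 -0.2552  0.    ] [ 0.53480401 -0.24575313  0.04429473]
disc_a 0.83 [394. 201.] [ 0.6778 -0.3746 -0.0009] [ 0.67779614 -0.37458396 -0.00092825]
disc_a 0.63 [323. 150.] [ 0.5492 -0.2554  0.018 ] [ 0.54924251 -0.25544507  0.01801198]
```

View pics/w1.png

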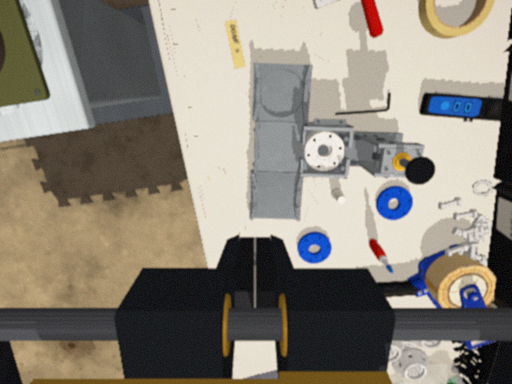

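```bash
cat > f.py <<'E'
from h import *
s=viewer.snapshot('wrist')
v,u=np.mgrid[:384,:512]; d=s['z_map']
P=np.stack([(u-s['cx'])/s['fx']*d,-(v-s['cy'])/s['fy']*d,-d],-1)@rot(s).T+s['origin']
P[d<=0]=9
def sel(lo,hi,x0,x1,y0,y1): 
    m=(P[...,2]>lo)&(P[...,2]<hi)&(P[...,0]>x0)&(P[...,0]<x1)&(P[...,1]>y0)&(P[...,1]<y1); return P[m]
c=sel(.156,.175,.6,.7,-.32,-.22); print('cap',len(c),np.median(c,0),cv2.minEnclosingCircle(c[:,:2].astype(np.float32)))
for n,a,b in [('fence',.024,.032),('plate',.014,.021),('lane',.009,.032)]:
    c=sel(a,b,.40,.545,-.42,-.08); print(n,len(c),cv2.minAreaRect((c[:,:2]*1000).astype(np.float32)), np.median(c[:,2]))
c=sel(.008,.0145,.44,.53,-.20,-.10); print('pocket',len(c),cv2.minEnclosingCircle(c[:,:2].astype(np.float32)),np.median(c[:,2]),c.mean(0))
c=sel(.03,.09,.45,.6,-.33,-.18);print('mag',len(c),cv2.minAreaRect((c[:,:2]*1000).astype(np.float32)))
c=sel(.03,.12,.5,.75,-.5,-.3);print('right objs',len(c),c.min(0) if len(c) else 0,c.max(0) if len(c) else 0)
E
python3 f.py
```

```text
cap 678 [ 0.64370039 -0.26790588  0.16315402] ((0.6451557278633118, -0.2693117558956146), 0.019083736464381218)
fence 1138 ((483.3597106933594, -240.27378845214844), (266.953369140625, 112.39039611816406), 80.15807342529297) 0.027012334068979738
plate 5484 ((486.1852722167969, -241.19711303710938), (268.442626953125, 120.21366882324219), 79.86613464355469) 0.017232935684423134
lane 8316 ((478.51177978515625, -259.11822509765625), (315.8349914550781, 130.32345581054688), 85.70108795166016) 0.017139216579259597
pocket 1644 ((0.48468315601348877, -0.15328215062618256), 0.056918900460004807) 0.010980371234295128 [ 0.48917784 -0.15088658  0.01099432]
mag 2262 ((546.6053466796875, -251.2315216064453), (85.32305908203125, 80.47107696533203), 79.96583557128906)
right objs 281 [ 0.5622216  -0.47050097  0.03043613] [ 0.64223845 -0.3347682   0.09233677]
```

```bash
python3 - <<'E'
from h import *
s=viewer.snapshot('top')
v,u=np.mgrid[:384,:512]; d=s['z_map']
P=np.stack([(u-s['cx'])/s['fx']*d,-(v-s['cy'])/s['fy']*d,-d],-1)@rot(s).T+s['origin']
Q=P[(d>0)&(P[...,1]<0)&(P[...,1]>-.5)&(P[...,0]>.72)]
for a in np.arange(.02,.7,.08):
    c=Q[(Q[:,2]>a)&(Q[:,2]<a+.08)]; print(a.round(2),len(c),np.percentile(c[:,0],2).round(3) if len(c) else 0)
E
```

```text
0.02 1718 0.731
0.1 691 0.836
0.18 97 0.837
0.26 2106 0.836
0.34 680 0.838
0.42 527 0.835
0.5 9744 0.837
0.58 8705 0.844
0.66 208 0.975
```

Call:
play_rows --commands '[{"travel":[-0.157,1,0.3],"delta_rot":[0,0,0.01],"gripper":-1},{"travel":[-0.157,1,0.5],"delta_rot":[0,0,0.01],"gripper":-1},{"travel":[-0.157,1,0.5],"delta_rot":[0,0,0.01],"gripper":-1},{"travel":[-0.157,1,0.5],"delta_rot":[0,0,0.01],"gripper":-1}]'

```text
clock: 4.6
tool_pos: [0.5804, -0.2622, 0.3173]
eef_rot: [0.768, 0.641, -0.001, -0.002]
contact_force: [-1.0, -0.1, 1.2]
opening: 0.005
```

Call:
play_rows --commands '[{"travel":[0,0.435,0.3],"delta_rot":[0,0,0],"gripper":-1},{"travel":[0,0.435,0.6],"delta_rot":[0,0,0],"gripper":-1},{"travel":[0,0.435,0.6],"delta_rot":[0,0,0],"gripper":-1},{"travel":[0,0.435,0.6],"delta_rot":[0,0,0],"gripper":-1}]'

```text
clock: 5.1
tool_pos: [0.6437, -0.2756, 0.2338]
eef_rot: [0.769, 0.64, 0.0, 0.001]
contact_force: [-0.0, -0.3, 0.7]
opening: 0.004
```

```bash
python3 - <<'E'
from h import *
s=viewer.snapshot('wrist'); save(s,'w2.png'); st=r.get_state(); print(st['tool_pos'],st['eef_rot'],st['q'].round(2))
for d in viewer.pinpoint('wrist','plunger_top')[:2]: print(d['conf'],d['at'],pt(s,d['at'],.164))
E
```

```text
[ 0.6441489  -0.27581852  0.23459687] [0.76855938 0.63977418 0.00082052 0.0021903 ] [ 0.19  0.8   0.32  1.3  -0.26  1.08  0.36]
0.8 [252.6, 185.1] [ 0.64421894 -0.26802612  0.164     ]
0.62 [173.0, 149.0] [ 0.59058167 -0.22926537  0.164     ]
```

View pics/w2.png

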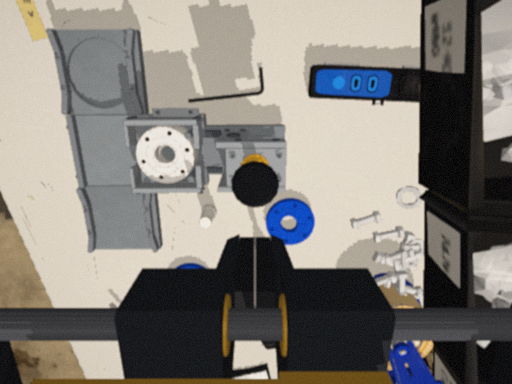

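Call:
play_rows --commands '[{"travel":[0.05,0,0.2],"delta_rot":[0,0,0],"gripper":-1},{"travel":[0.05,0,0.42],"delta_rot":[0,0,0],"gripper":-1},{"travel":[0.05,0,0.48],"delta_rot":[0,0,0],"gripper":-1},{"travel":[0.05,0,0.53],"delta_rot":[0,0,0],"gripper":-1},{"travel":[0.05,0,0.58],"delta_rot":[0,0,0],"gripper":-1},{"travel":[0.05,0,0.63],"delta_rot":[0,0,0],"gripper":-1},{"travel":[0.05,0,0.68],"delta_rot":[0,0,0],"gripper":-1},{"travel":[0.05,0,0.71],"delta_rot":[0,0,0],"gripper":-1},{"travel":[0.05,0,0.71],"delta_rot":[0,0,0],"gripper":-1}]'

```text
clock: 6.32
tool_pos: [0.6459, -0.2679, 0.126]
eef_rot: [0.768, 0.64, 0.001, 0.001]
contact_force: [-0.9, 0.4, 5.6]
opening: -0.0
```

Call:
play_rows --commands '[{"travel":[0,0,0.01],"delta_rot":[0,0,0],"gripper":-1},{"travel":[0,0,0.02],"delta_rot":[0,0,0],"gripper":-1},{"travel":[0,0,0.02],"delta_rot":[0,0,0],"gripper":-1}]'

```text
clock: 6.7
tool_pos: [0.6459, -0.2679, 0.1234]
eef_rot: [0.768, 0.64, 0.001, 0.001]
contact_force: [-0.9, 0.5, 7.2]
opening: 0.002
```

Call:
play_rows --commands '[{"travel":[0,0,0.01],"delta_rot":[0,0,0],"gripper":-1},{"travel":[0,0,0.015],"delta_rot":[0,0,0],"gripper":-1},{"travel":[0,0,0.015],"delta_rot":[0,0,0],"gripper":-1}]'

```text
clock: 7.08
tool_pos: [0.6459, -0.2678, 0.1213]
eef_rot: [0.768, 0.64, 0.001, 0.001]
contact_force: [-2.4, 1.0, 8.5]
opening: 0.003
```

```bash
python3 - <<'E'
from h import *
s=viewer.snapshot('wrist'); save(s,'w3.png'); st=r.get_state(); print(st['tool_pos'],st['contact_force'])
E
```

```text
[ 0.6459453  -0.26781555  0.12128167] [-2.24349274  0.10230847  8.29208043]
```

View pics/w3.png

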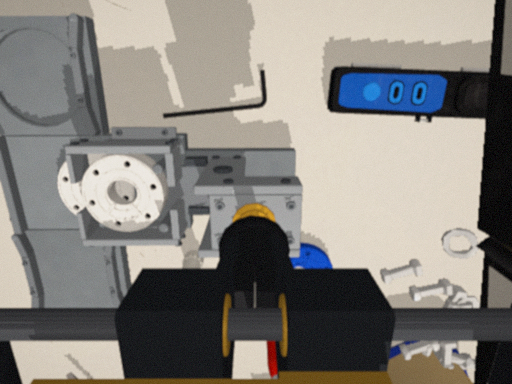

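Call:
play_rows --commands '[{"travel":[0,0,0.02],"delta_rot":[0,0,0],"gripper":-1},{"travel":[0,0,0.03],"delta_rot":[0,0,0],"gripper":-1},{"travel":[0,0,0.03],"delta_rot":[0,0,0],"gripper":-1}]'

```text
clock: 7.5
tool_pos: [0.6459, -0.2679, 0.1167]
eef_rot: [0.768, 0.64, 0.001, 0.001]
contact_force: [-1.2, -0.0, 7.7]
opening: 0.002
```

Call:
play_rows --commands '[{"travel":[0,0,0.02],"delta_rot":[0,0,0],"gripper":-1},{"travel":[0,0,0.03],"delta_rot":[0,0,0],"gripper":-1},{"travel":[0,0,0.03],"delta_rot":[0,0,0],"gripper":-1}]'

```text
clock: 7.88
tool_pos: [0.6459, -0.2678, 0.1122]
eef_rot: [0.768, 0.64, 0.001, 0.001]
contact_force: [-2.3, 0.7, 8.4]
opening: 0.001
```

```bash
python3 - <<'E'
from h import *
s=viewer.snapshot('wrist'); save(s,'w4.png')
s2=viewer.snapshot('scene'); st=r.get_state(); print(st['tool_pos'],st['contact_force'])
a=cv2.resize(s['color'][100:330,20:350],(660,460)); b=cv2.resize(s2['color'][150:290,190:370],(720,560))
save({'color':b},'s4.png')
E
```

```text
[ 0.6459259  -0.26787054  0.11216776] [-1.8951426   0.65932785  7.68154066]
```

View pics/s4.png

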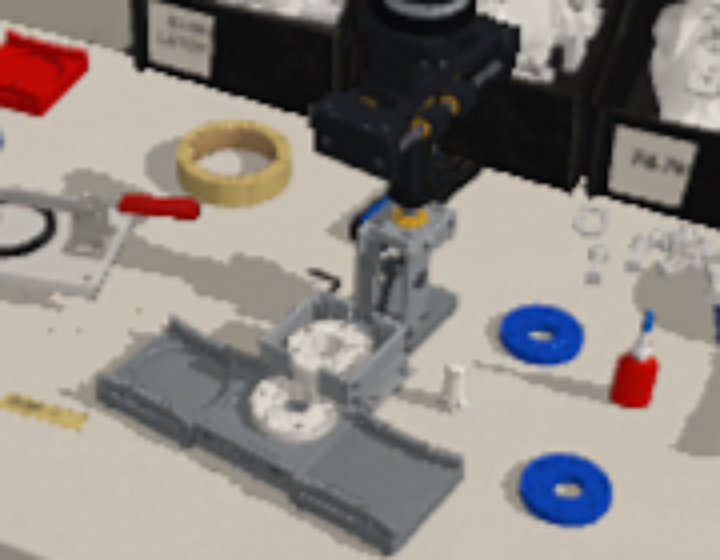

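Call:
play_rows --commands '[{"travel":[0,0,0.01],"delta_rot":[0,0,0],"gripper":-1},{"travel":[0,0,0.02],"delta_rot":[0,0,0],"gripper":-1},{"travel":[0,0,0.02],"delta_rot":[0,0,0],"gripper":-1}]'

```text
clock: 8.35
tool_pos: [0.6459, -0.2678, 0.1092]
eef_rot: [0.768, 0.64, 0.001, 0.001]
contact_force: [-2.7, 0.9, 8.0]
opening: 0.004
```

Call:
play_rows --commands '[{"travel":[0,0,0.01],"delta_rot":[0,0,0],"gripper":-1},{"travel":[0,0,0.02],"delta_rot":[0,0,0],"gripper":-1},{"travel":[0,0,0.02],"delta_rot":[0,0,0],"gripper":-1}]'

```text
clock: 8.72
tool_pos: [0.646, -0.2679, 0.1063]
eef_rot: [0.768, 0.64, 0.001, 0.001]
contact_force: [-1.4, 1.8, 8.6]
opening: 0.006
```

```bash
python3 - <<'E'
from h import *
s=viewer.snapshot('scene'); st=r.get_state(); print(st['tool_pos'],st['contact_force'],st['q'],st['joint_torque'])
for l in ['plunger_top','outlet','disc_a','magazine']:
    for d in viewer.pinpoint('scene',l)[:4]: print(l,round(d['conf'],2),d['at'],pt(s,d['at']),pt(s,d['at'],.018))
d=s['z_map'];v,u=np.mgrid[:384,:512]
P=np.stack([(u-s['cx'])/s['fx']*d,-(v-s['cy'])/s['fy']*d,-d],-1)@rot(s).T+s['origin']
m=(d>0)&(abs(P[...,0]-.64)<.04)&(abs(P[...,1]+.268)<.03)&(P[...,2]>.09)&(P[...,2]<.25)
Q=P[m];
for a in np.arange(.09,.2,.005):
    c=Q[(Q[:,2]>=a)&(Q[:,2]<a+.005)]; print(a.round(3),len(c),(c.min(0)[:2].round(3),c.max(0)[:2].round(3)) if len(c) else '')
E
```

```text
[ 0.64593471 -0.26783372  0.10627941] [-3.14516762  0.95243159  8.87439332] [ 0.19393564  0.93327033  0.27678964  1.4218129  -0.30330835  0.82594661
  0.38835573] [ 1.23412670e-01 -5.49848700e+01  5.12692094e+00 -1.30496389e+01
 -9.76159936e-02 -7.10584279e-01  4.76881287e-04]
plunger_top 0.41 [292.7, 198.4] [ 0.63458952 -0.27417837  0.13482997] [ 0.78698751 -0.21949893  0.018     ]
outlet 0.83 [260.2, 259.0] [ 0.45383339 -0.25275948  0.02879937] [ 0.46414323 -0.24803902  0.018     ]
disc_a 0.67 [258.9, 254.9] [ 0.46767315 -0.24198429  0.02881844] [ 0.47816555 -0.2371276   0.018     ]
disc_a 0.59 [324.8, 234.6] [ 0.66096133 -0.37985938  0.01111775] [ 0.652983   -0.38186977  0.018     ]
disc_a 0.55 [273.1, 239.1] [ 0.53080635 -0.2585791   0.04695309] [ 0.56150093 -0.24585505  0.018     ]
disc_a 0.51 [273.3, 238.6] [ 0.53185265 -0.25872414  0.04816618] [ 0.5639121  -0.24545385  0.018     ]
magazine 0.94 [270.9, 234.6] [ 0.55220857 -0.24186771  0.04180875] [ 0.57787166 -0.23102183  0.018     ]
0.09 20 (array([ 0.606, -0.298]), array([ 0.669, -0.238]))
0.095 33 (array([ 0.603, -0.297]), 
[... 463 characters left out ...]
-0.278]), array([ 0.651, -0.257]))
0.14 13 (array([ 0.628, -0.28 ]), array([ 0.655, -0.262]))
0.145 12 (array([ 0.63 , -0.279]), array([ 0.659, -0.261]))
0.15 12 (array([ 0.627, -0.279]), array([ 0.656, -0.262]))
0.155 11 (array([ 0.629, -0.281]), array([ 0.661, -0.262]))
0.16 11 (array([ 0.627, -0.279]), array([ 0.661, -0.263]))
0.165 11 (array([ 0.628, -0.277]), array([ 0.651, -0.263]))
0.17 7 (array([ 0.626, -0.276]), array([ 0.643, -0.268]))
0.175 3 (array([ 0.628, -0.277]), array([ 0.632, -0.272]))
0.18 4 (array([ 0.624, -0.275]), array([ 0.635, -0.273]))
0.185 0 
0.19 0 
0.195 4 (array([ 0.608, -0.297]), array([ 0.65 , -0.287]))
0.2 15 (array([ 0.609, -0.297]), array([ 0.651, -0.273]))
```

Call:
play_rows --commands '[{"travel":[0,0,0.01],"delta_rot":[0,0,0],"gripper":-1},{"travel":[0,0,0.02],"delta_rot":[0,0,0],"gripper":-1},{"travel":[0,0,0.02],"delta_rot":[0,0,0],"gripper":-1}]'

```text
clock: 9.35
tool_pos: [0.646, -0.2679, 0.1033]
eef_rot: [0.768, 0.64, 0.001, 0.001]
contact_force: [-2.4, 1.4, 9.1]
opening: 0.005
```

Call:
play_rows --commands '[{"travel":[0,0,0.01],"delta_rot":[0,0,0],"gripper":-1},{"travel":[0,0,0.02],"delta_rot":[0,0,0],"gripper":-1},{"travel":[0,0,0.02],"delta_rot":[0,0,0],"gripper":-1}]'

```text
clock: 9.72
tool_pos: [0.646, -0.2679, 0.1018]
eef_rot: [0.768, 0.64, 0.001, 0.001]
contact_force: [-5.0, 3.2, 17.3]
opening: 0.008
```

Call:
play_rows --commands '[{"travel":[0,0,0.01],"delta_rot":[0,0,0],"gripper":-1},{"travel":[0,0,0.01],"delta_rot":[0,0,0],"gripper":-1}]'

```text
clock: 9.98
tool_pos: [0.6461, -0.2679, 0.1017]
eef_rot: [0.768, 0.64, 0.001, 0.001]
contact_force: [-7.8, 2.8, 25.0]
opening: 0.008
```

Call:
play_rows --commands '[{"travel":[0,0,-0.1],"delta_rot":[0,0,0],"gripper":-1},{"travel":[0,0,-0.2],"delta_rot":[0,0,0],"gripper":-1},{"travel":[0,0,-0.3],"delta_rot":[0,0,0],"gripper":-1},{"travel":[0,0,-0.6],"delta_rot":[0,0,0],"gripper":-1},{"travel":[0,0,-0.9],"delta_rot":[0,0,0],"gripper":-1},{"travel":[0,0,-0.9],"delta_rot":[0,0,0],"gripper":-1}]'

```text
clock: 10.72
tool_pos: [0.6471, -0.2685, 0.236]
eef_rot: [0.768, 0.64, 0.002, 0.003]
contact_force: [0.0, 0.1, 0.7]
opening: 0.007
```

```bash
python3 m.py w5.png; python3 f.py | head -1
```

```text
[ 0.66101322 -0.18851682  0.40382681] [ 0.6457236  -0.26743913  0.23323362] [7.68204899e-01 6.40202860e-01 6.80593376e-04 1.03344526e-03] [ 0.18  0.8   0.32  1.31 -0.26  1.07  0.35] 10.775
magazine 0.81 [161. 161.] [ 0.5466 -0.2485  0.056 ] [ 0.53511866 -0.25457536  0.02096177]
plunger_top 0.7 [250. 195.] [ 0.6445 -0.2694  0.164 ] [ 0.64451421 -0.26948123  0.16373112]
outlet 0.86 [110. 156.] [ 0.4744 -0.2371  0.018 ] [ 0.47397383 -0.23716001  0.01722207]
outlet 0.62 [98. 78.] [ 0.4906 -0.1494  0.018 ] [ 0.48745131 -0.14868652  0.01085782]
pocket 0.6 [100.  79.] [ 0.4897 -0.1494  0.0115] [ 0.48915469 -0.14932013  0.01032503]
nest 0.95 [104.  76.] [ 0.4894 -0.1467  0.    ] [ 0.49418771 -0.14782138  0.01122858]
nest 0.27 [160. 161.] [ 0.5274 -0.2584  0.    ] [ 0.53546278 -0.25419505  0.02448495]
plain_table 0.63 [126. 218.] [ 0.4604 -0.3262  0.    ] [ 0.46858257 -0.3205713   0.01648083]
feeder 0.97 [169. 156.] [ 0.5408 -0.2538  0.    ] [ 0.5460149  -0.25103469  0.01739888]
feeder 0.43 [165. 156.] [ 0.535  -0.2529  0.    ] [ 0.54050357 -0.25009724  0.01762265]
disc_a 0.8 [288. 224.] [ 6.769e-01 -3.769e-01 -6.000e-04] [ 6.76863464e-01 -3.76897886e-01 -5.96254016e-04]
disc_a 0.76 [167. 156.] [ 0.5433 -0.2506  0.0176] [ 0.54326969 -0.25061163  0.01760184]
cap 1705 [ 0.6459545  -0.26756142  0.16319561] ((0.6455685496330261, -0.2689274847507477), 0.018903592601418495)
```

View pics/w5.png

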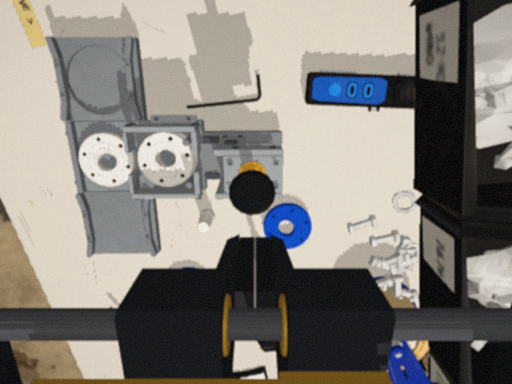

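Call:
play_rows --commands '[{"travel":[-0.42,-0.6,0],"delta_rot":[0,0,0],"gripper":-0.43},{"travel":[-0.42,-1,0],"delta_rot":[0,0,0],"gripper":-0.43},{"travel":[-0.42,-1,0.1],"delta_rot":[0,0,0],"gripper":-0.43},{"travel":[-0.42,-1,0.2],"delta_rot":[0,0,0],"gripper":-0.43}]'

```text
clock: 11.72
tool_pos: [0.4827, -0.3034, 0.202]
eef_rot: [0.77, 0.638, -0.001, -0.001]
contact_force: [-0.2, 0.4, 0.3]
opening: 0.28
```

Call:
play_rows --commands '[{"travel":[0,-0.16,0.3],"delta_rot":[0,0,0],"gripper":-0.43},{"travel":[0,-0.16,0.6],"delta_rot":[0,0,0],"gripper":-0.43},{"travel":[0,-0.16,0.8],"delta_rot":[0,0,0],"gripper":-0.43},{"travel":[0,-0.16,0.8],"delta_rot":[0,0,0],"gripper":-0.43},{"travel":[0,-0.16,0.8],"delta_rot":[0,0,0],"gripper":-0.43}]'

```text
clock: 12.35
tool_pos: [0.464, -0.2982, 0.0824]
eef_rot: [0.768, 0.64, 0.0, 0.001]
contact_force: [-0.5, 0.6, 1.2]
opening: 0.284
```

```bash
python3 - <<'E'
from h import *
s=viewer.snapshot('wrist'); st=r.get_state(); print(st['tool_pos'],st['eef_rot'],st['contact_force'],st['opening'])
save(s,'w6.png')
d=s['z_map'];v,u=np.mgrid[:384,:512]
P=np.stack([(u-s['cx'])/s['fx']*d,-(v-s['cy'])/s['fy']*d,-d],-1)@rot(s).T+s['origin']
rel=(P-st['tool_pos'])@R.from_quat(st['eef_rot']).as_matrix()
m=(d>0)&(rel[...,2]<.005)&(rel[...,2]>-.06)&(abs(rel[...,1])<.06)&(abs(rel[...,0])<.05)
q=rel[m]; w=P[m]
for a in np.arange(-.06,.005,.005):
    c=q[(q[:,2]>=a)&(q[:,2]<a+.005)]; print(a.round(3),len(c),(c.min(0)[:2].round(3),c.max(0)[:2].round(3)) if len(c) else '')
for l in ['disc_a','outlet','pocket']:
    for e in viewer.pinpoint('wrist',l)[:3]: print(l,round(e['conf'],2),e['at'],pt(s,e['at'],.018))
E
```

```text
[ 0.46403837 -0.29835729  0.08281836] [7.68126879e-01 6.40296256e-01 4.82297209e-04 1.25326946e-03] [ 0.16578346  0.10090653 -0.11600795] 0.28490257529812574
-0.06 502 (array([ 0.008, -0.028]), array([0.011, 0.029]))
-0.055 526 (array([-0.   , -0.028]), array([0.011, 0.029]))
-0.05 576 (array([-0.01 , -0.028]), array([0.011, 0.028]))
-0.045 622 (array([-0.01 , -0.027]), array([0.011, 0.028]))
-0.04 409 (array([-0.01 , -0.027]), array([0.011, 0.028]))
-0.035 361 (array([-0.009, -0.026]), array([0.011, 0.027]))
-0.03 305 (array([-0.009, -0.026]), array([0.011, 0.027]))
-0.025 188 (array([-0.01 , -0.024]), array([0.01 , 0.024]))
-0.02 0 
-0.015 0 
-0.01 0 
-0.005 0 
-0.0 0 
disc_a 0.7 [358.0, 114.5] [ 0.54800812 -0.25073646  0.018     ]
disc_a 0.68 [511.0, 230.9] [ 0.66140386 -0.36386118  0.018     ]
disc_a 0.66 [357.4, 116.2] [ 0.54749395 -0.25184315  0.018     ]
outlet 0.84 [252.7, 113.5] [ 0.47448569 -0.23662291  0.018     ]
```

View pics/w6.png

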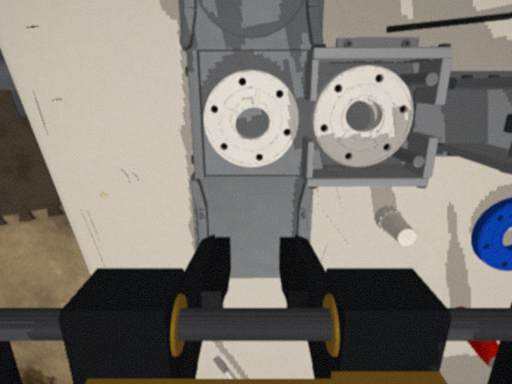

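Call:
play_rows --commands '[{"travel":[0,0,0.3],"delta_rot":[0,0,0],"gripper":-0.43},{"travel":[0,0,0.5],"delta_rot":[0,0,0],"gripper":-0.43},{"travel":[0,0,0.55],"delta_rot":[0,0,0],"gripper":-0.43},{"travel":[0,0,0.56],"delta_rot":[0,0,0],"gripper":-0.43},{"travel":[0,0,0.56],"delta_rot":[0,0,0],"gripper":-0.43}]'

```text
clock: 13.18
tool_pos: [0.4634, -0.2983, -0.0011]
eef_rot: [0.768, 0.64, 0.0, 0.001]
contact_force: [-0.5, -0.9, 0.1]
opening: 0.284
```

Call:
play_rows --commands '[{"travel":[0.08,0,0],"delta_rot":[0,0,0],"gripper":-0.43},{"travel":[0.13,0,0],"delta_rot":[0,0,0],"gripper":-0.43},{"travel":[0.17,0,0],"delta_rot":[0,0,0],"gripper":-0.43},{"travel":[0.22,0,0],"delta_rot":[0,0,0],"gripper":-0.43},{"travel":[0.27,0,0],"delta_rot":[0,0,0],"gripper":-0.43},{"travel":[0.32,0,0],"delta_rot":[0,0,0],"gripper":-0.43},{"travel":[0.37,0,0],"delta_rot":[0,0,0],"gripper":-0.43},{"travel":[0.42,0,0],"delta_rot":[0,0,0],"gripper":-0.43},{"travel":[0.47,0,0],"delta_rot":[0,0,0],"gripper":-0.43},{"travel":[0.52,0,0],"delta_rot":[0,0,0],"gripper":-0.43},{"travel":[0.56,0,0],"delta_rot":[0,0,0],"gripper":-0.43},{"travel":[0.6,0,0],"delta_rot":[0,0,0],"gripper":-0.43}]'

```text
clock: 14.68
tool_pos: [0.4789, -0.2089, -0.0023]
eef_rot: [0.768, 0.64, 0.0, -0.0]
contact_force: [-1.0, -0.1, -0.4]
opening: 0.285
```

```bash
cat > d.py <<'E'
from h import *
import sys
s=viewer.snapshot('wrist'); st=r.get_state(); print(st['tool_pos'],st['contact_force']); save(s,sys.argv[1])
d=s['z_map'];v,u=np.mgrid[:384,:512]
P=np.stack([(u-s['cx'])/s['fx']*d,-(v-s['cy'])/s['fy']*d,-d],-1)@rot(s).T+s['origin']
for l in ['disc_a','pocket']:
    for e in viewer.pinpoint('wrist',l)[:3]: print(l,round(e['conf'],2),e['at'],pt(s,e['at'],.018))
g=s['color'].min(-1)>150
q=P[g&(d>0)&(P[...,2]>.015)&(P[...,2]<.035)&(P[...,0]>.43)&(P[...,0]<.535)&(P[...,1]<-.09)&(P[...,1]>-.26)]
if len(q)>20:
    h=np.percentile(q[:,2],[10,50,90]); print('disc top',len(q),h,cv2.minEnclosingCircle(q[:,:2].astype(np.float32)),np.linalg.lstsq(np.c_[q[:,:2]-q[:,:2].mean(0),np.ones(len(q))],q[:,2],rcond=None)[0])
E
python3 d.py w7.png
```

```text
[ 0.47915371 -0.20769528 -0.00233026] [-0.75093028  0.28292357 -0.10951804]
disc_a 0.69 [255.9, 180.8] [ 0.48681732 -0.17220354  0.018     ]
pocket 0.23 [255.4, 180.7] [ 0.48658903 -0.17211074  0.018     ]
disc top 13424 [0.02519432 0.02636298 0.02746185] ((0.49278104305267334, -0.17569904029369354), 0.0708017498254776) [ 0.00073922 -0.00160134  0.02621859]
```

View pics/w7.png

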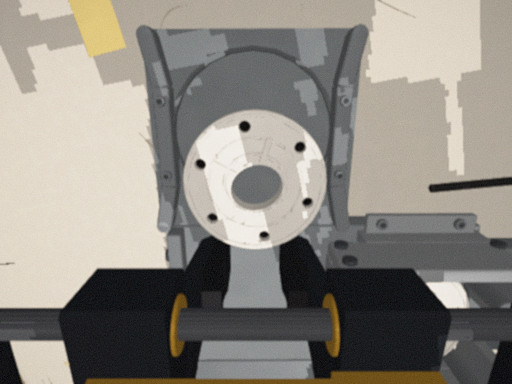

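Call:
play_rows --commands '[{"travel":[0.04,0,0],"delta_rot":[0,0,0],"gripper":-0.43},{"travel":[0.07,0,0],"delta_rot":[0,0,0],"gripper":-0.43},{"travel":[0.1,0,0],"delta_rot":[0,0,0],"gripper":-0.43},{"travel":[0.12,0,0],"delta_rot":[0,0,0],"gripper":-0.43},{"travel":[0.135,0,0],"delta_rot":[0,0,0],"gripper":-0.43},{"travel":[0.135,0,0],"delta_rot":[0,0,0],"gripper":-0.43}]'

```text
clock: 15.58
tool_pos: [0.4826, -0.1891, -0.0023]
eef_rot: [0.768, 0.64, 0.0, -0.0]
contact_force: [0.1, 0.1, 0.0]
opening: 0.285
```

```bash
python3 d.py w8.png
```

```text
[ 0.48249861 -0.18934229 -0.00226215] [ 0.13384014  0.65024777 -0.09778261]
disc_a 0.61 [252.4, 175.2] [ 0.48928666 -0.14941245  0.018     ]
pocket 0.84 [251.6, 172.9] [ 0.48911702 -0.14822271  0.018     ]
disc top 11989 [0.01961028 0.020464   0.02136211] ((0.4717875123023987, -0.14813053607940674), 0.050952889025211334) [-6.58021029e-04 -9.85435915e-05  2.04725619e-02]
```

View pics/w8.png

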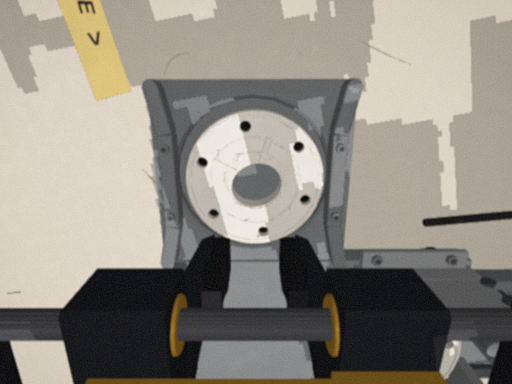

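Call:
play_rows --commands '[{"travel":[-0.06,0,0],"delta_rot":[0,0,0],"gripper":-0.43},{"travel":[-0.1,0,-0.05],"delta_rot":[0,0,0],"gripper":-0.43},{"travel":[-0.1,0,-0.4],"delta_rot":[0,0,0],"gripper":-0.43},{"travel":[-0.1,0,-0.8],"delta_rot":[0,0,0],"gripper":-0.43},{"travel":[-0.1,0,-1],"delta_rot":[0,0,0],"gripper":-0.43},{"travel":[-0.1,0,-1],"delta_rot":[0,0,0],"gripper":-0.43}]'

```text
clock: 16.48
tool_pos: [0.4811, -0.2054, 0.1503]
eef_rot: [0.769, 0.64, 0.001, 0.002]
contact_force: [0.2, 0.3, 0.6]
opening: 0.283
```

```bash
python3 d.py w9.png
```

```text
[ 0.48011942 -0.20466083  0.14871978] [ 0.85099596 -0.04995907  0.52406583]
disc_a 0.97 [255.3, 115.5] [ 0.49291289 -0.151492    0.018     ]
disc_a 0.87 [317.2, 347.4] [ 0.51677481 -0.42854905  0.018     ]
disc_a 0.83 [326.7, 207.0] [ 0.54755298 -0.25322501  0.018     ]
pocket 0.72 [251.1, 112.5] [ 0.48961006 -0.14815388  0.018     ]
pocket 0.67 [249.2, 272.8] [ 0.45650796 -0.31389482  0.018     ]
pocket 0.19 [318.2, 200.2] [ 0.5399785  -0.24440113  0.018     ]
disc top 3510 [0.01950639 0.0204845  0.02152427] ((0.5039901733398438, -0.19051185250282288), 0.07381682842969894) [ 0.00967813 -0.02347287  0.0205797 ]
```

View pics/w9.png

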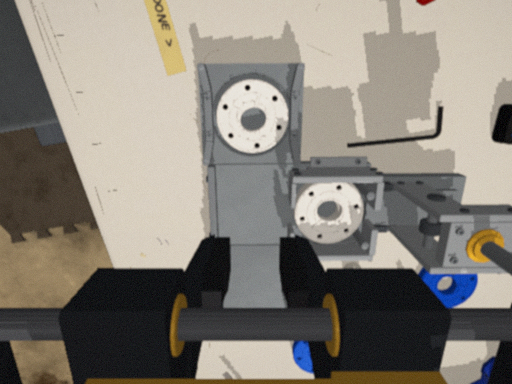

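The disc sits flat in the pocket at (252,116). The deck is empty, the other discs are still in the magazine at (330,210), and the gripper is clear.

```bash
python3 -c "
from plant import r
print(r.finish_job())"
```

```text
the job is handed in; nothing more can be done
None
```

I pressed the plunger once, one disc came out onto the deck, and I pushed it along the lane until it dropped flat into the nest's pocket. The job is handed in; it gave no verdict. I didn't pick up any disc.

- **Press:** the force rose from about 9 N to 25 N at the stop. After I let go, the cap measured 163 mm above the table, so it had sprung fully back up.
- **Disc in the pocket:** its top measured about 20.5 mm above the table and level, against 21.5 mm expected. That fits the camera's accuracy of about 2 mm. Its centre matched the pocket's to a few millimetres.
- **End state:** the last picture shows the deck empty, discs still in the magazine and the gripper clear. The robot's clock stood at about 16.5 s of the 45 s allowed. I saw no sign that any bystander had moved, but the last picture shows only some of them.
- **One disagreement:** the fingertips really end about 22 mm above the reported TCP height. It showed when the plunger's stop came at a reading of 102 mm instead of 124 mm. The wrist camera's depth image confirmed it, and I allowed for it when pushing.

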